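Close the ink pad and the card box

TASK

Work at the desk is over: push the open lid of the dark blue ink pad and the open lid of the wooden card box fully shut with your fingertips, in either order, easing each one down rather than slamming it. Do not lift the pad or the box or shove them across the desk, and leave the rubber stamp, glue stick and fanned card holder where they stand.

Things in the scene. Friction and masses are not known exactly. Their poses are not given: they have to be found in the camera images.
- card_box: Wooden index-card box, loose on the desk, about 0.9 kg, 104 x 145 mm and 72 mm high without its lid. Origin: centre of its underside; x points from its front to its back (hinge side), y along its width, z up; at zero yaw its front faces the robot. The lid's hinge line runs along y at x = +58, z = 72 mm. Shut, the lid covers x = -50 to +54, y = -72 to +72, z = 73 to 94 mm (it is 21 mm thick), with a small brass knob on its front edge.
- card_box_lid (a joint): Lid angle of the card box in rad: 0 shut (lid level), 1.57 lid upright, larger leaning back away from the front. The lid starts somewhere between 1.2 and 1.75. The hinge is stiff: the lid stays where it is left, and needs about 1 to 2 N near its free edge to move. Open, its outer (top) face looks to the back of the box, so it is pushed from behind, towards the front and then down.
- stamp_pad: Ink pad in a flat dark blue tin case, loose on the desk, about 0.4 kg, 75 x 113 mm, 17 mm high when shut. Origin: centre of its underside; x points from its front to its back (hinge side), y along its width, z up; at zero yaw its front faces the robot. The lid's hinge line runs along y at x = +38, z = 11 mm. Shut, the lid covers x = -39 to +36, y = -57 to +57, z = 11 to 17 mm (6 mm thick).
- stamp_pad_lid (a joint): Lid angle of the ink pad in rad: 0 shut (lid level), 1.57 lid upright, larger leaning back away from the front. The lid starts somewhere between 1.2 and 1.75. The hinge is stiff: the lid stays where it is left, and needs about 1 N near its free edge to move. Pushed from behind, like that of the box.
- rubber_stamp: Brown wooden rubber stamp, loose, 28 x 64 mm, 69 mm high, standing on the desk on the robot's side of the pad and the box. Origin: centre of its underside.
- glue_stick: Glue stick, loose, upright, 27 mm across, 90 mm high, at the back right of the desk. Origin: centre of its underside.
- card_fan: Holder with a fan of cream index cards, loose, 50 x 112 mm, 80 mm high, at the back of the desk. Origin: centre of its underside.
There are look-alikes about, which are no part of the job. Leave any orange look-alike of the stamp_pad alone.

How it is judged:
By the outcome, as a careful person would: the job done as asked, in the order asked, and still so for the second after the job is handed in, with the robot touching nothing.
It also fails if it takes over 54 s, if anything falls off the work surface, if the arm or the gripper's body presses on something with over 40 N, if the wrist force passes 120 N, or if a joint passes its speed limit or range.

ROBOT

A 7-joint arm with a two-finger parallel gripper is mounted at the origin on the work surface; the furniture and walls round the work are solid. World frame = base frame: x ahead of the robot, y to its left, z up, the work surface at z = 0. Lengths are in m, angles in rad, forces in N, time in s.
With the tool pointing down it reaches from about 0.4 to 0.85 m from the base axis. Payload 10.4 kg.
Tool frame: the origin (TCP) lies midway between the tips of the shut fingers; the grasp point (between the pads) lies 19 mm behind it (manip.hold_point_z is the distance from the TCP to the grasp point, in m); z points along the fingers, y is the line along which they close (so a half turn about z gives the same grasp; the last joint's range is limited). The gripper opens to 85 mm and grips with 20 to 120 N. Pads are 22 mm wide; open, the fingers measure 114 mm over their backs; the gripper's body (76 mm by 85 mm) begins 54 mm behind the grasp point. The pads swing forward as they close: fully open they stand 13 mm farther back than shut.
Start: joints at [1.175, 0.332, -0.065, 1.46, 0.022, 1.35, -0.088], TCP at [0.228, -0.582, 0.205] pointing down, gripper open.
Joint ranges: [-2.6, 2.6], [-0.5, 2.12], [-1.47, 1.34], [0.16, 2.42], [-1.27, 4.41], [0.06, 2.06], [-2.6, 2.6]. Speed limits (rad/s): [2.22, 2.22, 2.79, 2.79, 3.14, 3.14, 3.14].

INTERFACE

Orientations are given as a unit quaternion [x, y, z, w].
In Python, from workcell import manip, eyes, job gives the robot as it stands.
- The arm moves only by the shell command python3 -m crank 'ROWS' [FORCE]. ROWS is JSON, a list that holds one entry, the list of rows, each a list of 7 numbers: the finger opening in cm, from 0 to 8.54, then the shift along the world's x, y, z in cm, then the turn, a rotation vector about the world's x, y, z in degrees. In form: [[[hand, x, y, z, ax, ay, az], ...]]. A call has 1 to 20 rows; each row shifts and turns the commanded pose from where the row before left it; what a row does not reach is not made up. A row lasts 1/8 s, in which the tool goes at most 62.5 mm and 10.7 degrees, less where a joint would pass 70% of its speed; a pose out of reach is approached as far as the arm can. A call with a gripper value outside its range is refused whole. The fingers move at their own pace and stop on an object; FORCE is the grip in N (left out, the last holds). Time passes only in rows, so rows that do not move let the fingers close. It gives the time, the measured TCP pose, the force, the opening and the grip force at its end, in the units of the state.
- manip.get_obs(): the state, without advancing time (a new reading comes with each control period).
- eyes.camera(name): name is "scene" or "top" or "wrist"; returns (picture, depth): 480x640x3 uint8, red, green, blue; 480x640 float32, m along the optical axis (not along the pixel's ray), 0 where there is no reading.
- eyes.camera_params(name): a dict with "fx", "fy", "cx", "cy" (pixels), "world_from_camera" (4x4, takes a point from camera to world coordinates); the wrist camera has in their place "hand_eye" (4x4, takes a point from camera to tool coordinates, whose origin is the TCP and whose axes are the flange's). Camera axes: x right, y down, z forward; pixel columns grow to the right and rows downward; lengths in m; the calibration is good to about 2 mm. A picture is of the moment at which its call begins: read the wrist's pose just before it. camera_params takes no time and is no camera call.
- job.hand_in(): hands the job in; it is judged then, once.
The state is a dict: "clock": time; "joint_pos": joint angles; "joint_velocities": joint speeds; "tau": joint torques, N m; "position": TCP position; "ee_rot": TCP orientation; "ft_force": force on the tool from outside, world axes, zero at the start; "torque": the same for the moment, N m; "grip_width": opening from 0.0 (shut) to 1.0 (fully open); "grasp_force": force on a finger pad.
Only numpy, scipy, OpenCV 4.12 (cv2) and the standard library are available. Lean on these libraries where they do the work, as an engineer would, in place of code of your own. Each camera call takes 0.05 s, during which the arm holds its last target. There are 200 camera calls.

## Working session

There is one attempt and no reset: what is moved stays moved. The work goes in short steps, Python scripts to look and compute and a shell command to move; the robot and the scene stay as the last step left them, time stands still between calls to the robot, and variables do not carry over. Pictures are saved under pics/ and viewed, at most 10 in all, crops included, and the job is handed in when it is done.

```bash
mkdir -p pics; cat > h.py <<'E'
import numpy as np,cv2
from workcell import manip,eyes,job
def snap(n):
    p,d=eyes.camera(n); np.savez(f'{n}.npz',p=p,d=d); return p,d
def world(n,d):
    c=eyes.camera_params(n); v,u=np.mgrid[:480,:640]
    P=np.stack([(u-c['cx'])/c['fx']*d,(v-c['cy'])/c['fy']*d,d,np.ones_like(d)],-1)
    W=(P@np.array(c['world_from_camera']).T)[...,:3]; W[d==0]=np.nan; return W
E
python3 - <<'E'
from h import *
for n in('scene','top'):
    p,d=snap(n); cv2.imwrite(f'pics/{n}1.png',p[...,::-1])
    print(n,np.round(eyes.camera_params(n)['world_from_camera'],3).tolist())
o=manip.get_obs();print(o['clock'],o['position'],o['ee_rot'],o['ft_force'])
E
```

```text
scene [[0.579, -0.358, 0.733, -0.463], [-0.815, -0.243, 0.526, -0.564], [-0.01, -0.902, -0.432, 0.623], [0.0, 0.0, 0.0, 1.0]]
top [[-0.007, -0.996, 0.086, 0.367], [-1.0, 0.009, 0.017, 0.111], [-0.018, -0.086, -0.996, 1.175], [0.0, 0.0, 0.0, 1.0]]
0.1 [ 0.22749599 -0.58171837  0.20471063] [ 9.82673707e-01  1.85342852e-01 -1.54106251e-04 -6.23508622e-04] [ 0.80458798 -0.33956137  0.24419761]
```

View pics/scene1.png

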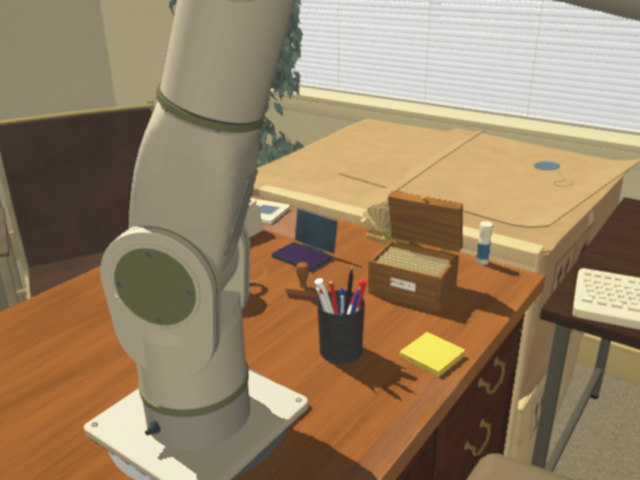

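View pics/top1.png

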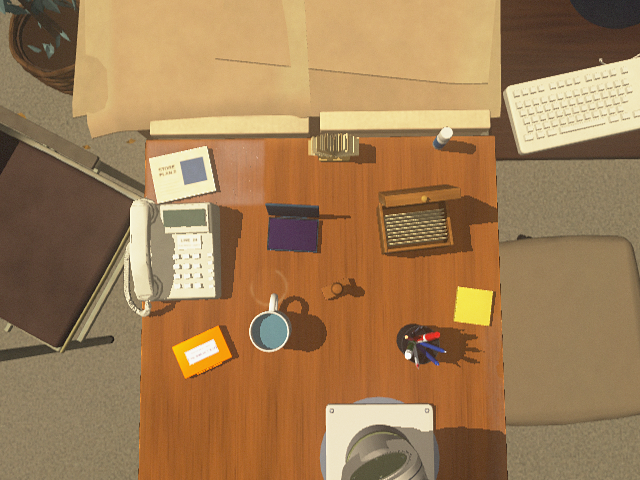

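The pad is at about (293,232) in the top view with its lid edge at (292,210). The box is at (415,225) with its lid at (420,196). There are two pads: the dark blue one at (293,232), open, and the orange one at (201,352), shut. The dark blue open one fits the description. Next I'll measure and confirm it in a crop.

```bash
python3 - <<'E'
from h import *
z=np.load('top.npz');p,d=z['p'],z['d'];W=world('top',d)
cv2.imwrite('pics/crop1.png',cv2.resize(p[120:310,230:500,::-1],None,fx=2.9,fy=2.9,interpolation=cv2.INTER_CUBIC))
print('fx',eyes.camera_params('top')['fx'])
def ext(name,r,zl,zh):
    y0,y1,x0,x1=r; w=W[y0:y1,x0:x1].reshape(-1,3); w=w[(w[:,2]>zl)&(w[:,2]<zh)]
    if len(w)<6: print(name,len(w));return
    b=cv2.minAreaRect((w[:,:2]*1000).astype(np.float32)); print(name,len(w),'rect',np.round(b[0]),np.round(b[1]),round(b[2],1),'z',np.round(np.percentile(w[:,2],[2,50,98])*1000),'x',np.round(np.percentile(w[:,0],[1,99])*1000),'y',np.round(np.percentile(w[:,1],[1,99])*1000))
print('desk',np.round(W[260:280,400:440,2].mean()*1000))
ext('padbase',(200,260,260,330),.006,.02)
for a in(25,40,55,70):ext('padlid%d'%a,(195,260,258,330),a/1e3,(a+15)/1e3)
ext('boxbase',(180,260,370,465),.05,.08)
for a in range(80,200,20):ext('boxlid%d'%a,(175,260,370,470),a/1e3,(a+20)/1e3)
ext('stamp',(270,305,315,365),.01,.1)
ext('fan',(125,170,300,365),.02,.12)
ext('glue',(120,155,428,460),.03,.12)
ext('phone',(190,320,120,225),.02,.2)
ext('mug',(285,360,240,300),.03,.2)
ext('pens',(315,370,390,450),.03,.3)
ext('wallL',(110,137,150,310),-.1,.5);ext('wallR',(105,137,320,490),-.1,.5)
ext('cartonL',(20,100,120,290),-.1,.5)
E
```

```text
fx 526.140836293203
desk nan
padbase 1349 rect [480. 195.] [128.  99.] 86.7 z [ 6.  9. 15.] x [450. 528.] y [132. 241.]
padlid25 92 rect [529. 184.] [110.   5.] 86.9 z [25. 33. 40.] x [526. 534.] y [129. 237.]
padlid40 107 rect [532. 184.] [111.   4.] 86.4 z [40. 47. 55.] x [528. 536.] y [131. 238.]
padlid55 104 rect [534. 184.] [111.   5.] 85.7 z [55. 63. 69.] x [530. 538.] y [128. 238.]
padlid70 181 rect [539. 183.] [112.   9.] 86.1 z [70. 81. 85.] x [532. 545.] y [130. 237.]
boxbase 1425 rect [500. -78.] [104. 146.] 6.1 z [51. 67. 74.] x [443. 545.] y [-152.   -2.]
boxlid80 72 rect [572. -67.] [ 20. 141.] 12.9 z [81. 91. 99.] x [548. 581.] y [-136.    2.]
boxlid100 82 rect [567. -68.] [ 23. 144.] 13.6 z [101. 111. 119.] x [541. 577.] y [-139.    1.]
boxlid120 86 rect [562. -69.] [ 24. 145.] 15.2 z [121. 131. 140.] x [534. 570.] y [-141.    0.]
boxlid140 89 rect [556. -70.] [ 22. 145.] 13.5 z [141. 150. 159.] x [532. 565.] y [-141.    0.]
boxlid160 662 rect [541. -73.] [ 26. 145.] 6.0 z [163. 177. 180.] x [523. 558.] y [-144.   -2.]
boxlid180 269 rect [539. -73.] [ 20. 145.] 6.5 z 
[... 151 characters left out ...]
.  98.] [144.  72.] 86.5 z [21. 52. 77.] x [658. 726.] y [ 29. 163.]
glue 514 rect [ 705. -148.] [70. 57.] 88.3 z [32. 43. 91.] x [677. 733.] y [-183. -115.]
phone 8494 rect [438. 438.] [250. 177.] 0.8 z [ 30.  55. 105.] x [341. 551.] y [352. 516.]
mug 1481 rect [291. 223.] [ 82. 109.] 55.4 z [49. 75. 95.] x [242. 352.] y [190. 268.]
pens 1119 rect [252. -76.] [78. 77.] 12.1 z [ 34.  87. 138.] x [215. 290.] y [-114.  -39.]
wallL 4292 rect [740. 328.] [ 61. 362.] 1.3 z [-2. 22. 33.] x [714. 766.] y [150. 503.]
wallR 5385 rect [729. -80.] [408.  91.] 88.6 z [-24.  39.  85.] x [689. 774.] y [-247.  120.]
cartonL 13554 rect [881. 383.] [388. 189.] 89.0 z [33. 38. 48.] x [790. 971.] y [193. 570.]
```

View pics/crop1.png

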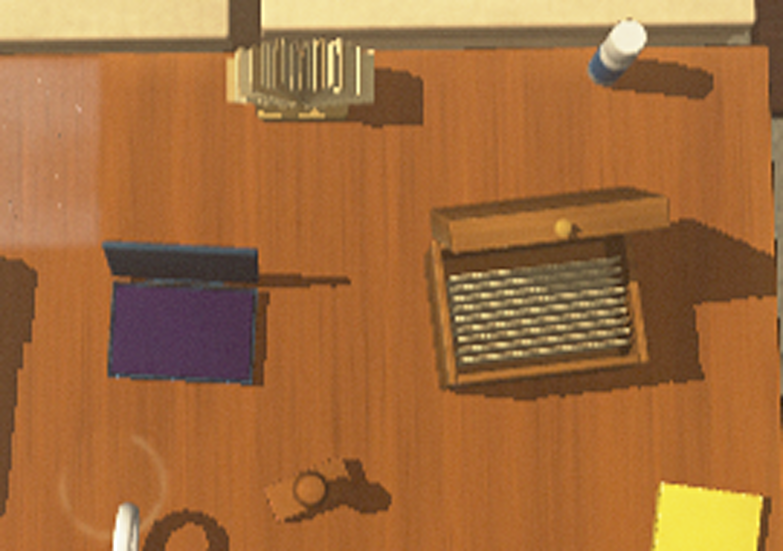

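The crop confirms it: the dark blue open pad with its purple ink face at crop (180,330), lid leaning back a little, and the box lid with its knob at crop (563,228).

- **Box:** centre about (0.500,-0.078), yaw +6°, lid about 1.31 rad (top at z 0.181, as the geometry predicts).
- **Pad:** centre about (0.489,0.186), yaw -3.5°, lid about 1.75 rad.

I'll do the box first, with fingers shut, going over and behind its lid.

```bash
python3 -m crank '[[[0,0,0,4,0,0,0],[0,0,0,4,0,0,0],[0,2.4,3.2,0,0,0,-1],[0,2.4,3.2,0,0,0,-1],[0,2.4,3.2,0,0,0,-1],[0,2.4,3.2,0,0,0,-1],[0,2.4,3.2,0,0,0,-1],[0,2.4,3.2,0,0,0,-1],[0,2.4,3.2,0,0,0,-1],[0,2.4,3.2,0,0,0,-1],[0,2.4,3.2,0,0,0,-1],[0,2.4,3.2,0,0,0,-1],[0,2.4,3.2,0,0,0,-1],[0,2.4,3.2,0,0,0,-1],[0,2.4,3.2,0,0,0,-1],[0,2.4,3.2,0,0,0,-1],[0,2.4,3.2,0,0,0,-1],[0,2.4,3.2,0,0,0,-1]]]' 20
```

```text
clock: 2.35
position: [0.6122, -0.0691, 0.285]
ee_rot: [0.999, 0.046, -0.0, 0.0]
ft_force: [-0.2, -0.5, -0.4]
grip_width: -0.0
grasp_force: 0.0
```

```bash
python3 -m crank '[[[0,0,0,-3.5,0,0,0],[0,0,0,-3.5,0,0,0],[0,0,0,-3.5,0,0,0],[0,0,0,-2.5,0,0,0],[0,-1.5,-0.1,0,0,0,0],[0,-1,-0.1,0,0,0,0],[0,-0.5,0,0,0,0,0],[0,0,0,0,0,0,0]]]'
python3 - <<'E'
# tip path: front bottom edge of the tip on lid outer face at distance r from hinge
import numpy as np
def path(hx,hz,t,off,r0,r1,a0,n):
    p=None
    for i,a in enumerate(np.linspace(a0,0,n)):
        r=r0+(r1-r0)*i/(n-1)
        q=np.array([hx-r*np.cos(a)+t*np.sin(a)+off, hz+r*np.sin(a)+t*np.cos(a)])
        print(round(a,2),np.round(q,1),'' if p is None else np.round((q-p)/10,2)); p=q
print('box');path(557.6,72,22,11,82,82,1.31,14)
E
```

```text
clock: 3.35
position: [0.5818, -0.0722, 0.1559]
ee_rot: [0.999, 0.047, 0.0, 0.0]
ft_force: [-0.2, 0.3, 0.2]
grip_width: 0.001
grasp_force: 0.0
box
1.31 [568.7 156.9] 
1.21 [560.2 156.5] [-0.85 -0.04]
1.11 [551.7 155.2] [-0.85 -0.13]
1.01 [543.4 153.1] [-0.83 -0.21]
0.91 [535.4 150.1] [-0.8  -0.29]
0.81 [527.7 146.4] [-0.77 -0.37]
0.71 [520.4 141.9] [-0.73 -0.45]
0.6 [513.6 136.7] [-0.68 -0.52]
0.5 [507.4 130.9] [-0.62 -0.59]
0.4 [501.8 124.4] [-0.56 -0.65]
0.3 [496.9 117.4] [-0.49 -0.7 ]
0.2 [492.7 110. ] [-0.42 -0.74]
0.1 [489.2 102.1] [-0.34 -0.78]
0.0 [486.6  94. ] [-0.26 -0.81]
```

```bash
python3 -m crank '[[[0,-0.5,0,0,0,0,0],[0,-0.4,0,0,0,0,0],[0,-0.4,0,0,0,0,0],[0,-0.42,0,-0.02,0,0,0],[0,-0.42,0,-0.02,0,0,0],[0,-0.42,0,-0.06,0,0,0],[0,-0.42,0,-0.06,0,0,0],[0,-0.42,0,-0.1,0,0,0],[0,-0.42,0,-0.1,0,0,0],[0,-0.4,0,-0.15,0,0,0],[0,-0.4,0,-0.15,0,0,0],[0,-0.39,0,-0.18,0,0,0],[0,-0.39,0,-0.18,0,0,0],[0,-0.36,0,-0.22,0,0,0],[0,-0.36,0,-0.22,0,0,0]]]'
python3 - <<'E'
from h import *
p,d=snap('top');W=world('top',d)
cv2.imwrite('pics/top2.png',cv2.resize(p[120:310,230:500,::-1],None,fx=2.5,fy=2.5))
E
```

```text
clock: 5.22
position: [0.5202, -0.0721, 0.1407]
ee_rot: [0.999, 0.047, -0.0, 0.0]
ft_force: [0.4, 0.7, 1.3]
grip_width: -0.003
grasp_force: 0.6
```

View pics/top2.png

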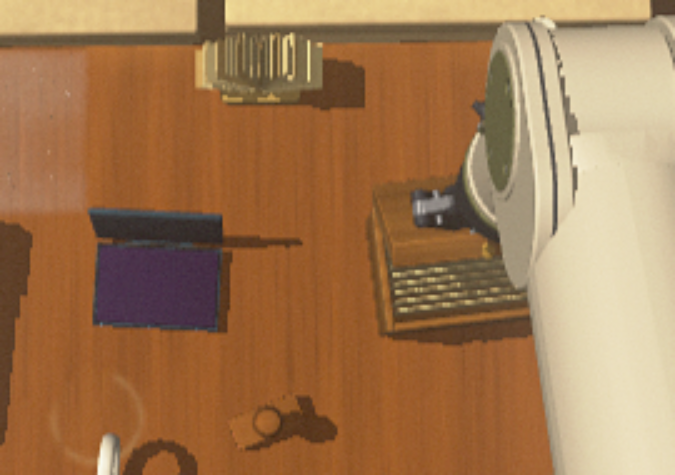

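The lid is coming down at (430,225) under the fingers, and the box hasn't moved. I'll carry on along the arc.

```bash
python3 -m crank '[[[0,-0.34,0,-0.26,0,0,0],[0,-0.34,0,-0.26,0,0,0],[0,-0.31,0,-0.3,0,0,0],[0,-0.31,0,-0.3,0,0,0],[0,-0.28,0,-0.33,0,0,0],[0,-0.28,0,-0.33,0,0,0],[0,-0.25,0,-0.35,0,0,0],[0,-0.25,0,-0.35,0,0,0],[0,-0.21,0,-0.37,0,0,0],[0,-0.21,0,-0.37,0,0,0],[0,-0.17,0,-0.39,0,0,0],[0,-0.17,0,-0.39,0,0,0],[0,-0.1,0,-0.3,0,0,0],[0,-0.1,0,-0.2,0,0,0],[0,0,0,-0.1,0,0,0],[0,0,0,0,0,0,0]]]'
```

```text
clock: 7.28
position: [0.4873, -0.0721, 0.0948]
ee_rot: [0.999, 0.047, 0.0, 0.0]
ft_force: [1.1, -0.3, 0.5]
grip_width: 0.002
grasp_force: 0.0
```

```bash
python3 -m crank '[[[0,0,0,-0.15,0,0,0],[0,0,0,-0.1,0,0,0],[0,0,0,0,0,0,0],[0,0,0,0,0,0,0]]]'
```

```text
clock: 7.78
position: [0.4873, -0.0721, 0.0923]
ee_rot: [0.999, 0.047, 0.0, 0.0]
ft_force: [-0.4, -0.9, -1.1]
grip_width: 0.002
grasp_force: 0.0
```

```bash
python3 -m crank '[[[0,0,0,-0.1,0,0,0],[0,0,0,-0.1,0,0,0],[0,0,0,0,0,0,0]]]'; python3 -m crank '[[[0,0,0,-0.1,0,0,0],[0,0,0,0,0,0,0]]]'
```

```text
clock: 8.15
position: [0.4872, -0.0721, 0.0902]
ee_rot: [0.999, 0.047, -0.0, 0.0]
ft_force: [0.1, -0.8, -0.2]
grip_width: 0.001
grasp_force: 0.1
clock: 8.4
position: [0.4873, -0.0721, 0.0893]
ee_rot: [0.999, 0.047, 0.0, 0.0]
ft_force: [0.3, -0.1, 0.8]
grip_width: 0.002
grasp_force: 0.1
```

```bash
python3 - <<'E'
from h import *
p,d=snap('scene');W=world('scene',d)
cv2.imwrite('pics/sc2.png',cv2.resize(p[170:330,340:500,::-1],None,fx=3.7,fy=3.7,interpolation=cv2.INTER_CUBIC))
p,d=snap('top');W=world('top',d)
w=W[180:260,370:470].reshape(-1,3)
for y in (-0.01,-.02,-.03,-.12,-.13):
    q=w[(abs(w[:,1]-y)<.005)&(w[:,2]>.06)&(w[:,2]<.125)]
    if len(q)>10:
        print(y,len(q),np.round(q[np.argsort(q[:,0])][::max(1,len(q)//10)][:,[0,2]]*1000).tolist())
E
```

```text
-0.01 303 [[441.0, 62.0], [453.0, 119.0], [463.0, 72.0], [474.0, 96.0], [482.0, 110.0], [491.0, 110.0], [499.0, 106.0], [510.0, 103.0], [523.0, 97.0], [537.0, 100.0], [551.0, 94.0]]
-0.02 240 [[442.0, 74.0], [449.0, 118.0], [459.0, 119.0], [468.0, 112.0], [478.0, 113.0], [495.0, 108.0], [510.0, 104.0], [520.0, 105.0], [531.0, 100.0], [542.0, 96.0]]
-0.03 197 [[443.0, 65.0], [450.0, 112.0], [455.0, 118.0], [463.0, 116.0], [472.0, 114.0], [510.0, 105.0], [518.0, 104.0], [525.0, 96.0], [534.0, 96.0], [542.0, 97.0], [551.0, 94.0]]
```

View pics/sc2.png

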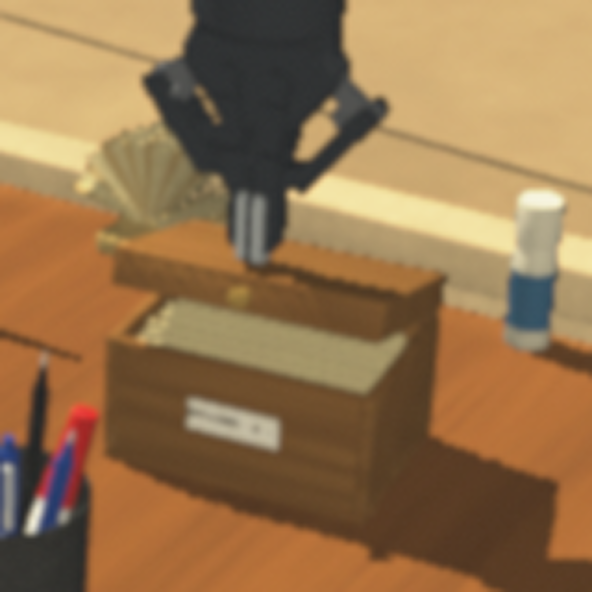

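The lid front edge at (240,290) is still about 25 mm up, and the fingertips at (255,260) rest on it. The tips therefore stand higher than the TCP reading suggests. I'll keep easing down and watch the force.

```bash
python3 -m crank '[[[0,-0.05,0,-0.3,0,0,0],[0,-0.05,0,-0.3,0,0,0],[0,-0.05,0,-0.3,0,0,0],[0,0,0,-0.3,0,0,0],[0,0,0,0,0,0,0]]]'; python3 - <<'E'
from h import *
p,d=snap('top');W=world('top',d)
w=W[180:260,370:470].reshape(-1,3)
q=w[(abs(w[:,1]+.02)<.012)&(w[:,2]>.06)&(w[:,2]<.125)]
for x in (.455,.47,.51,.53): 
    s=q[abs(q[:,0]-x)<.005]; print(x,len(s),np.round(np.median(s[:,2])*1000,1))
E
```

```text
clock: 9.12
position: [0.4856, -0.072, 0.077]
ee_rot: [0.999, 0.047, -0.0, -0.0]
ft_force: [0.3, -0.3, -0.2]
grip_width: 0.0
grasp_force: 0.0
0.455 65 102.9
0.47 60 101.7
0.51 50 97.2
0.53 60 95.2
```

```bash
python3 -m crank '[[[0,0,0,-0.2,0,0,0],[0,0,0,-0.2,0,0,0],[0,0,0,-0.15,0,0,0],[0,0,0,0,0,0,0]]]'; python3 -m crank '[[[0,0,0,-0.1,0,0,0],[0,0,0,-0.1,0,0,0],[0,0,0,0,0,0,0]]]';python3 -m crank '[[[0,0,0,-0.1,0,0,0],[0,0,0,0,0,0,0]]]'; python3 - <<'E'
from h import *
p,d=snap('top');W=world('top',d)
w=W[180:260,370:470].reshape(-1,3)
q=w[(abs(w[:,1]+.02)<.012)&(w[:,2]>.06)&(w[:,2]<.125)]
for x in (.455,.47,.51,.53): 
    s=q[abs(q[:,0]-x)<.005]; print(x,len(s),np.round(np.median(s[:,2])*1000,1))
E
```

```text
clock: 9.68
position: [0.4858, -0.072, 0.0717]
ee_rot: [0.999, 0.047, -0.0, -0.0]
ft_force: [-0.5, -0.5, 1.1]
grip_width: -0.001
grasp_force: 0.0
clock: 10.05
position: [0.4858, -0.0721, 0.0697]
ee_rot: [0.999, 0.047, 0.0, 0.0]
ft_force: [0.4, -0.3, 0.7]
grip_width: -0.004
grasp_force: 0.0
clock: 10.3
position: [0.4858, -0.0721, 0.0688]
ee_rot: [0.999, 0.047, 0.0, 0.0]
ft_force: [0.0, 0.7, 0.1]
grip_width: -0.002
grasp_force: 0.0
0.455 62 93.0
0.47 63 92.9
0.51 52 93.7
0.53 60 93.5
```

The lid now reads level at about 93 mm. I'll press gently until the force shows.

```bash
python3 -m crank '[[[0,0,0,-0.1,0,0,0],[0,0,0,0,0,0,0]]]'; python3 -m crank '[[[0,0,0,-0.1,0,0,0],[0,0,0,0,0,0,0]]]';python3 - <<'E'
from h import *
p,d=snap('scene')
cv2.imwrite('pics/sc3.png',cv2.resize(p[170:330,340:500,::-1],None,fx=3.7,fy=3.7,interpolation=cv2.INTER_CUBIC))
E
```

```text
clock: 10.6
position: [0.4858, -0.0721, 0.0682]
ee_rot: [0.999, 0.047, 0.0, 0.0]
ft_force: [-2.1, 0.1, 6.3]
grip_width: 0.001
grasp_force: 2.6
clock: 10.85
position: [0.4859, -0.0721, 0.068]
ee_rot: [0.999, 0.047, 0.0, 0.0]
ft_force: [-6.8, 1.0, 15.7]
grip_width: 0.002
grasp_force: 8.0
```

View pics/sc3.png

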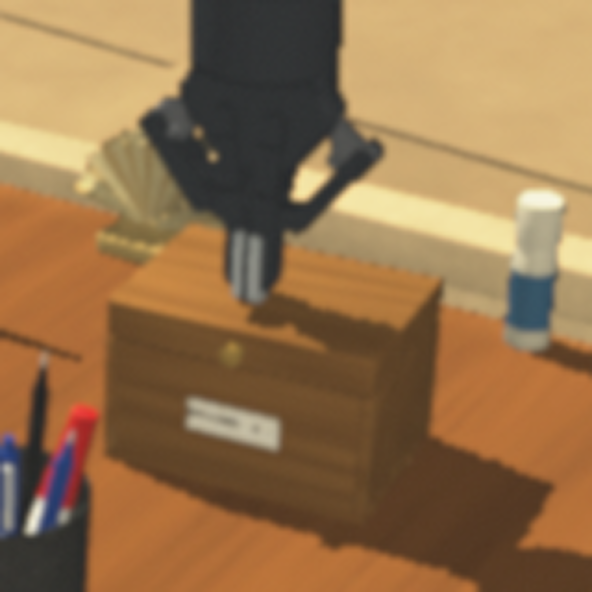

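The box lid is shut flush: its front seam at (240,340) is closed, with 15 N down at the end. The real tips sit about 25 mm behind the reported TCP, and I'll allow for that on the pad. Now I lift and go behind the pad lid.

```bash
python3 -m crank '[[[0,0,0,1,0,0,0],[0,0,0,4,0,0,0],[0,0,0,4,0,0,0],[0,0,0,4,0,0,0],[0,1.5,3.2,0,0,0,-1.1],[0,1.5,3.2,0,0,0,-1.1],[0,1.5,3.2,0,0,0,-1.1],[0,1.5,3.2,0,0,0,-1.1],[0,1.5,3.2,0,0,0,-1.1],[0,1.5,3.2,0,0,0,-1.1],[0,1.5,3.2,0,0,0,-1.1],[0,1.2,3.2,0,0,0,-1.1],[0,0,0,-3.5,0,0,0],[0,0,0,-3.5,0,0,0],[0,0,0,-3.5,0,0,0],[0,0,0,-3,0,0,0],[0,0,0,0,0,0,0]]]'; python3 - <<'E'
from h import *
p,d=snap('scene')
cv2.imwrite('pics/sc4.png',cv2.resize(p[170:310,230:430,::-1],None,fx=3.7,fy=3.7,interpolation=cv2.INTER_CUBIC))
p,d=snap('top');W=world('top',d)
w=W[180:260,370:470].reshape(-1,3); q=w[(w[:,2]>.085)&(w[:,2]<.1)]
print(cv2.minAreaRect((q[:,:2]*1000).astype(np.float32)))
print([round(float(np.median(q[abs(q[:,0]-x)<.005][:,2])*1000),1) for x in(.46,.5,.54)])
E
```

```text
clock: 13.02
position: [0.6013, 0.1832, 0.0598]
ee_rot: [1.0, -0.03, -0.002, 0.001]
ft_force: [-0.4, -0.3, -0.8]
grip_width: 0.0
grasp_force: 0.0
((496.69500732421875, -79.04080963134766), (113.3111572265625, 145.38380432128906), 6.045586109161377)
[93.3, 93.1, 93.0]
```

View pics/sc4.png

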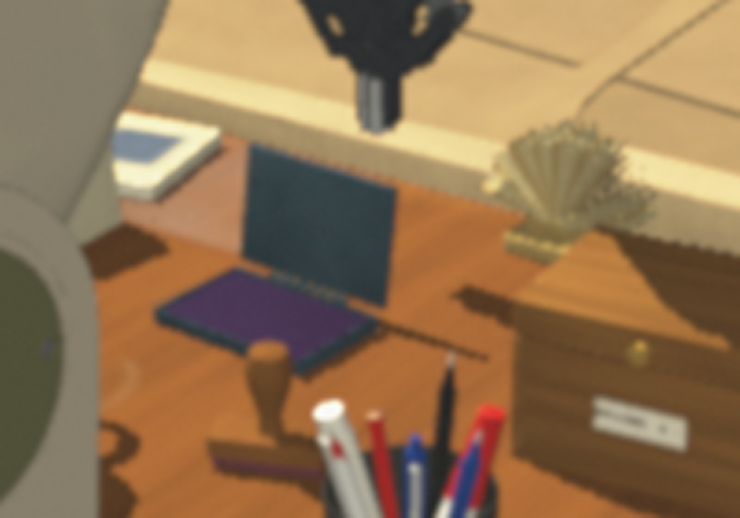

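```bash
python3 - <<'E'
from h import *
z=np.load('scene.npz');W=world('scene',z['d'])
for v in(196,199,202,204):print(v,np.round(W[v,327:337:2]*1000).tolist())
c=eyes.camera_params('scene');M=np.linalg.inv(np.array(c['world_from_camera']))
for q in([.6013,.1832,.0598],[.6013,.1832,.0853],[.545,.184,.084]):
    a=M@np.array(q+[1]);print(c['fx']*a[0]/a[2]+c['cx'],c['fy']*a[1]/a[2]+c['cy'])
E
```

```text
196 [[589.0, 190.0, 108.0], [593.0, 187.0, 107.0], [592.0, 180.0, 109.0], [593.0, 176.0, 109.0], [593.0, 170.0, 111.0]]
199 [[591.0, 191.0, 99.0], [589.0, 184.0, 102.0], [591.0, 180.0, 102.0], [594.0, 177.0, 102.0], [592.0, 170.0, 104.0]]
202 [[590.0, 190.0, 93.0], [589.0, 184.0, 95.0], [588.0, 178.0, 96.0], [593.0, 176.0, 95.0], [592.0, 170.0, 97.0]]
204 [[590.0, 190.0, 88.0], [588.0, 183.0, 90.0], [586.0, 177.0, 93.0], [591.0, 175.0, 91.0], [597.0, 173.0, 90.0]]
332.61982151447694 214.5771900633355
332.54891542805296 204.19164813042337
317.54497586299857 212.8238259229325
```

Depth agrees: tips are at z≈0.088 with TCP at 0.060, finger front at x≈0.590. I'll lower, approach, and compute the arc.

```bash
python3 -m crank '[[[0,0,0,-1,0,0,0],[0,0,0,-0.9,0,0,0],[0,-2,0,0,0,0,0],[0,-1.5,0,0,0,0,0],[0,-0.6,0,0,0,0,0],[0,-0.4,0,0,0,0,0],[0,-0.4,0,0,0,0,0],[0,-0.4,0,0,0,0,0],[0,-0.4,0,0,0,0,0],[0,0,0,0,0,0,0]]]'; python3 - <<'E'
import numpy as np
a=np.linspace(1.57,0,19);r=55;x=526-r*np.cos(a)+6*np.sin(a)+11;z=11+r*np.sin(a)+6*np.cos(a)-25.5
print(np.round(np.c_[a,x,z,np.r_[0,np.diff(x)]/10,np.r_[0,np.diff(z)]/10],2))
from h import *
p,d=snap('top');W=world('top',d);w=W[195:260,258:330].reshape(-1,3)
for zl in(30,50,70):
    q=w[(w[:,2]>zl/1e3)&(w[:,2]<zl/1e3+.015)&(w[:,1]>.2)];print(zl,len(q),np.round(np.median(q,0)*1000) if len(q) else '')
E
```

```text
clock: 14.38
position: [0.5454, 0.1839, 0.0428]
ee_rot: [1.0, -0.03, -0.0, 0.0]
ft_force: [0.1, 0.4, 0.5]
grip_width: 0.003
grasp_force: 0.0
[[ 1.5700e+00  5.4296e+02  4.0500e+01  0.0000e+00  0.0000e+00]
 [ 1.4800e+00  5.3814e+02  4.0810e+01 -4.8000e-01  3.0000e-02]
 [ 1.4000e+00  5.3332e+02  4.0700e+01 -4.8000e-01 -1.0000e-02]
 [ 1.3100e+00  5.2852e+02  4.0170e+01 -4.8000e-01 -5.0000e-02]
 [ 1.2200e+00  5.2379e+02  3.9230e+01 -4.7000e-01 -9.0000e-02]
 [ 1.1300e+00  5.1916e+02  3.7870e+01 -4.6000e-01 -1.4000e-01]
 [ 1.0500e+00  5.1467e+02  3.6120e+01 -4.5000e-01 -1.8000e-01]
 [ 9.6000e-01  5.1034e+02  3.3980e+01 -4.3000e-01 -2.1000e-01]
 [ 8.7000e-01  5.0622e+02  3.1480e+01 -4.1000e-01 -2.5000e-01]
 [ 7.8000e-01  5.0233e+02  2.8620e+01 -3.9000e-01 -2.9000e-01]
 [ 7.0000e-01  4.9871e+02  2.5440e+01 -3.6000e-01 -3.2000e-01]
 [ 6.1000e-01  4.9538e+02  2.1950e+01 -3.3000e-01 -3.5000e-01]
 [ 5.2000e-01  4.9236e+02  1.8180e+01 -3.0000e-01 -3.8000e-01]
 [ 4.4000e-01  4.8968e+02  1.4170e+01 -2.7000e-01 -4.0000e-01]
 [ 3.5000e-01  4.8736e+02  9.9400e+00 -2.3000e-01 -4.2000e-01]
 [ 2.6000e-01  4.8542e+02  5.5200e+00 -1.9000e-01 -4.4000e-01]
 [ 1.7000e-01  4.8388e+02  9.5000e-01 -1.5000e-01 -4.6000e-01]
 [ 9.0000e-02  4.8273e+02 -3.7300e+00 -1.1000e-01 -4.7000e-01]
 [ 0.0000e+00  4.8200e+02 -8.5000e+00 -7.0000e-02 -4.8000e-01]]
30 1 [531. 238.  33.]
50 2 [531. 237.  57.]
70 2 [532. 238.  78.]
```

The lid is now upright, with a vertical edge at x≈0.531. I'll follow the arc.

```bash
python3 -m crank '[[[0,-0.25,0,-0.2,0,0,0],[0,-0.48,0,0,0,0,0],[0,-0.48,0,0,0,0,0],[0,-0.48,0,-0.05,0,0,0],[0,-0.47,0,-0.1,0,0,0],[0,-0.46,0,-0.14,0,0,0],[0,-0.45,0,-0.18,0,0,0],[0,-0.43,0,-0.21,0,0,0],[0,-0.41,0,-0.25,0,0,0],[0,-0.39,0,-0.29,0,0,0],[0,-0.36,0,-0.32,0,0,0],[0,-0.33,0,-0.35,0,0,0],[0,0,0,0,0,0,0]]]'; python3 - <<'E'
from h import *
p,d=snap('scene')
cv2.imwrite('pics/sc5.png',cv2.resize(p[170:310,230:430,::-1],None,fx=3.7,fy=3.7,interpolation=cv2.INTER_CUBIC))
E
```

```text
clock: 16.05
position: [0.4952, 0.1837, 0.0215]
ee_rot: [1.0, -0.03, -0.0, 0.0]
ft_force: [-0.5, 0.0, -0.4]
grip_width: 0.002
grasp_force: 0.0
```

View pics/sc5.png

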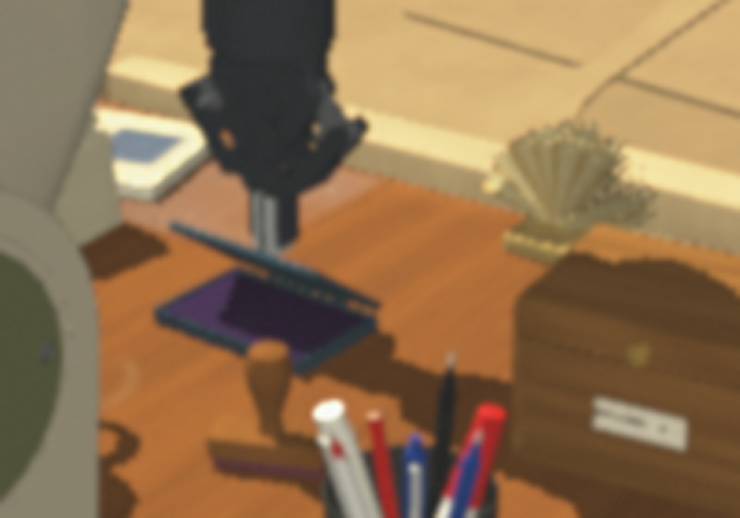

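The pad lid edge at (270,265) is about two thirds down, and the tin is where it was at (165,315)-(375,325). I'll continue down and go easy at the end.

```bash
python3 -m crank '[[[0,-0.3,0,-0.38,0,0,0],[0,-0.27,0,-0.4,0,0,0],[0,-0.23,0,-0.42,0,0,0],[0,-0.19,0,-0.44,0,0,0],[0,-0.15,0,-0.4,0,0,0],[0,-0.1,0,-0.3,0,0,0],[0,-0.07,0,-0.2,0,0,0],[0,0,0,-0.15,0,0,0],[0,0,0,0,0,0,0]]]'; python3 -m crank '[[[0,0,0,-0.1,0,0,0],[0,0,0,-0.1,0,0,0],[0,0,0,0,0,0,0]]]'
```

```text
clock: 17.23
position: [0.4827, 0.1837, -0.0051]
ee_rot: [1.0, -0.03, -0.0, 0.0]
ft_force: [0.6, -0.5, 0.1]
grip_width: 0.001
grasp_force: 0.0
clock: 17.6
position: [0.4827, 0.1839, -0.0071]
ee_rot: [1.0, -0.03, -0.0, 0.0]
ft_force: [-0.1, -0.0, 0.8]
grip_width: -0.0
grasp_force: 0.0
```

```bash
python3 -m crank '[[[0,0,0,-0.1,0,0,0],[0,0,0,0,0,0,0]]]'; python3 -m crank '[[[0,0,0,-0.1,0,0,0],[0,0,0,0,0,0,0]]]'
```

```text
clock: 17.85
position: [0.4828, 0.1839, -0.008]
ee_rot: [1.0, -0.03, 0.0, 0.0]
ft_force: [0.2, 0.4, -0.0]
grip_width: 0.002
grasp_force: 0.0
clock: 18.1
position: [0.4828, 0.1839, -0.009]
ee_rot: [1.0, -0.03, 0.0, 0.0]
ft_force: [1.0, -0.5, -0.2]
grip_width: 0.001
grasp_force: 0.0
```

```bash
python3 -m crank '[[[0,0,0,-0.05,0,0,0],[0,0,0,0,0,0,0]]]'
```

```text
clock: 18.35
position: [0.4828, 0.1839, -0.0092]
ee_rot: [1.0, -0.03, 0.0, 0.0]
ft_force: [-1.2, -1.5, 5.2]
grip_width: 0.001
grasp_force: 2.4
```

Contact with the stop. One more light press, then retreat and check.

```bash
python3 -m crank '[[[0,0,0,-0.05,0,0,0],[0,0,0,-0.03,0,0,0],[0,0,0,0,0,0,0]]]'; python3 -m crank '[[[0,0,0,1,0,0,0],[0,0,0,3,0,0,0],[0,0,0,4,0,0,0],[0,0,0,4,0,0,0],[0,0,0,4,0,0,0],[0,0,0,4,0,0,0],[0,0,0,4,0,0,0],[0,-3,-4,0,0,0,0],[0,-3,-4,0,0,0,0],[0,0,-4,0,0,0,0],[0,0,-4,0,0,0,0],[0,0,0,0,0,0,0]]]'; python3 - <<'E'
from h import *
p,d=snap('top');W=world('top',d)
cv2.imwrite('pics/top3.png',p[...,::-1])
for n,r,zl,zh in(('pad',(195,265,255,335),.010,.06),('box',(180,260,370,470),.085,.1)):
    q=W[r[0]:r[1],r[2]:r[3]].reshape(-1,3);q=q[(q[:,2]>zl)&(q[:,2]<zh)]
    if len(q):
        print(n,len(q),cv2.minAreaRect((q[:,:2]*1000).astype(np.float32)),[[x]+np.round(np.median(q[abs(q[:,0]-x)<.006][:,2])*1000,1).tolist() if 0 else (x,round(float(np.median(q[abs(q[:,0]-x)<.006][:,2])*1000),1)) for x in(.455,.49,.52)])
p,d=snap('scene');cv2.imwrite('pics/sc6.png',cv2.resize(p[170:310,230:500,::-1],None,fx=2.9,fy=2.9,interpolation=cv2.INTER_CUBIC))
E
```

```text
clock: 18.73
position: [0.4829, 0.184, -0.0094]
ee_rot: [1.0, -0.03, 0.0, 0.0]
ft_force: [-5.4, -1.9, 14.0]
grip_width: -0.0
grasp_force: 7.2
clock: 20.23
position: [0.4226, 0.0212, 0.2299]
ee_rot: [0.999, -0.032, 0.0, 0.0]
ft_force: [0.8, 0.7, -0.3]
grip_width: 0.003
grasp_force: 0.0
pad 1726 ((488.240234375, 186.50213623046875), (113.15450286865234, 78.09544372558594), 86.35838317871094) [(0.455, 15.9), (0.49, 15.8), (0.52, 15.8)]
```

View pics/sc6.png

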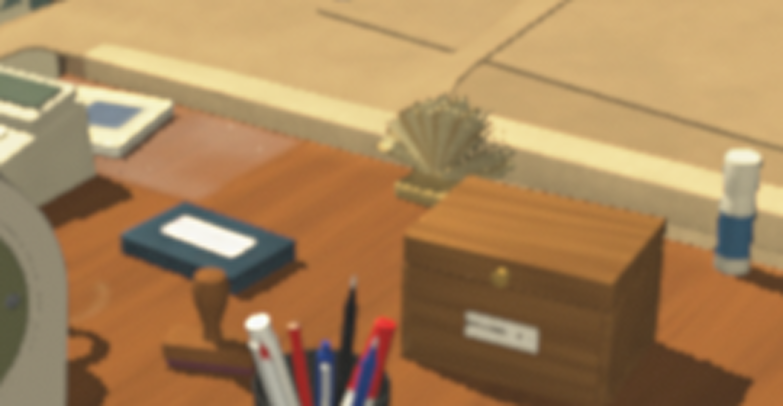

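Both lids are flush: the pad at (205,245) reads level at 15.8 mm across, and the box at (535,245) is shut. The stamp, fan and glue stick stand where they did, and the arm is clear.

```bash
python3 -c "from workcell import job; print(job.hand_in())"
```

```text
the job is handed in; nothing more can be done
None
```

Both lids, the ink pad's and the card box's, are fully shut, the pad, box, stamp, glue stick and card fan look undisturbed in the final pictures, and I handed the job in at about 20 s of the 54 s allowed.

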